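# Bring the inspection slide to the microscope

### The arm

A 6-joint arm with a two-finger parallel gripper is mounted at the origin on the work surface. World frame = base frame: x ahead of the robot, y to its left, z up, the work surface at z = 0. Lengths are in m, angles in rad, forces in N, time in s.
With the tool pointing down it reaches from about 0.3 to 0.775 m from the base axis. Payload 14.6 kg.
Tool frame: the origin (TCP) lies at the very end of the fingers, on their centre line; the grasp point (between the pads) lies robot.grasp_offset behind it (robot.grasp_offset is the distance from the TCP to the grasp point, in m); z points along the fingers, y is the line along which they close (so a half turn about z gives the same grasp; the last joint's range is limited). The gripper opens to 94 mm and grips with 3 to 60 N. Pads are 16 mm wide; open, the fingers measure 119 mm over their backs; the gripper's body (75 mm by 177 mm) begins 78 mm behind the grasp point.
Start: joints at [1.074, 0.3, 1.521, -0, 1.321, -0.067], TCP at [0.229, 0.5, 0.205] pointing down, gripper open.
Joint ranges: [-3.03, 3.03], [-0.79, 2.21], [0.23, 2.52], [-1.04, 4.18], [0, 3.07], [-2.55, 2.55]. Speed limits (rad/s): [2.22, 2.22, 2.57, 3.14, 3.14, 3.14].

### API

Orientations are given as a unit quaternion [x, y, z, w].
In Python, from station import robot, snapshot, calibration, ticket gives the robot as it stands.
- The arm moves only by the tool move_arm, never from a script. Its argument "motion" is a list of rows, each a list of 6 numbers: the shift along the tool's x, y, z each as a share of 0.04 m, from -1 to 1, then the turn, a rotation vector about the tool's x, y, z each as a share of 360 degrees, from -1 to 1. A call has 1 to 5 rows; each row shifts and turns the commanded pose from where the row before left it, along the tool's axes as they then stand; what a row does not reach is not made up. A row lasts 1/12 s, in which the tool goes at most 41.7 mm and 7.16 degrees, less where a joint would pass 70% of its speed; a pose out of reach is approached as far as the arm can. A call with a number of a shift or a turn outside -1 to 1 is refused whole. A call with a gripper value outside its range is refused whole. "hand" is the closure, from -1 (fully open) to 1 (shut), set as the call begins (left out, the last holds). The fingers move at their own pace and stop on an object; "grip_force" is the grip in N (left out, the last holds). Time passes only in rows, so rows that do not move let the fingers close. It gives the time, the measured TCP pose, the force, the opening and the grip force at its end, in the units of the state.
- robot.sense(): the state, without advancing time (a new reading comes with each control period).
- snapshot(name): name is "side" or "top"; returns (picture, depth): 420x560x3 uint8, red, green, blue; 420x560 float32, m along the optical axis (not along the pixel's ray), 0 where there is no reading.
- calibration(name): a dict with "K" (3x3 intrinsics, pixels), "T" (4x4, takes a point from camera to world coordinates). Camera axes: x right, y down, z forward; pixel columns grow to the right and rows downward; lengths in m; the calibration is good to about 2 mm. A picture is of the moment at which its call begins. calibration takes no time and is no camera call.
- ticket.close_job(): hands the job in; it is judged then, once.
The state is a dict: "t": time; "q": joint angles; "joint_vel": joint speeds; "effort": joint torques, N m; "eef_pos": TCP position; "tcp_rot": TCP orientation; "ft_force": force on the tool from outside, world axes, zero at the start; "moment": the same for the moment, N m; "gripper_width": finger opening in m; "grip_force": force on a finger pad.
Only numpy, scipy, OpenCV 4.12 (cv2) and the standard library are available. Lean on these libraries where they do the work, as an engineer would, in place of code of your own. Each camera call takes 0.05 s, during which the arm holds its last target. There are 200 camera calls.

### The job

Pick up the inspection slide by its upright black grip and carry it to the base of the microscope stand; its carriage runs freely on the rail, so never let it get to either end of the rail, and do not touch it. Hold the slide just above the base until the carriage has stayed in the middle of the rail for three full seconds, then set the slide down gently, flat, in the middle of the base and square with it, and let go with the carriage still at rest in the middle. Do not tip the slide or disturb the other things on the bench.

Things in the scene. Friction and masses are not known exactly. Their poses are not given: they have to be found in the camera images.
- slide: Inspection slide: aluminium base plate 86 mm along its x, 210 mm along its y, 6 mm thick, with a steel rail 200 mm long along the middle of its y and a carriage on it; 600 g in all, nominally. Origin at the centre of the plate's underside, z up. An upright black grip stands on a tongue on its -x side. At the start it lies on the bench, grip roughly towards the robot
- slide_grip (a point): Where to hold the slide's grip: slide coordinates x -92, y 0, z 60 mm. The grip is a black block 16 mm thick (slide y), 30 mm long (slide x), 6 to 82 mm above the slide's underside; pinch it from above, fingers closing along slide y, with 80 N or more. In the grip the slide may lean or sag by a few hundredths of a rad
- carriage (a joint): Place of the carriage on the rail, m: 0 in the middle (dark marks on the plate), growing towards the slide's +y, 0.078 at either end. Starts at rest within 0.05 of the middle. It rolls on balls with hardly any friction (about 0.003 N and 0.04 N per m/s): relative to the slide it accelerates by 9.81 x downhill slope of the rail, minus the slide's own acceleration along the rail
- carriage_top (a point): Middle of the specimen nest on the carriage, 28 mm above the slide's underside: an aluminium nest 52 mm across the rail (slide x) by 44 mm along it, holding a small green circuit board. The carriage with nest weighs 180 g nominally; its top edge is 32 mm above the slide's underside
- stand: Microscope stand, fixed: square off-white base 240 x 240 x 30 mm with a round stage insert of 96 mm in its middle. A column of 20 mm diameter, about 245 mm high, stands at x +98, y +98 mm, its boom and microscope swung away to +x. Origin on the bench under the middle of the base; x and y along its edges, +x away from the robot, z up
- stand_top (a point): Middle of the upper face of the stand's base, 30 mm above the bench. The slide's origin belongs here, slide x along the stand's x, with the grip on the robot's side
- flux_bottle: White flux bottle, 38 mm diameter, 95 mm high, bystander; origin at the centre of its underside
- solder_reel: Reel of solder standing on its flange, 54 mm diameter, 48 mm high, bystander; origin at the centre of its underside
- tweezers: Steel tweezers lying flat, 118 mm long, 5 mm high, bystander; origin at the middle of the underside
- circuit_board: Small green circuit board lying flat, 70 x 50 mm, 14 mm high, bystander; origin at the centre of its underside
- driver: Screwdriver with blue handle lying flat, 160 mm long, 26 mm high, bystander; origin at the middle of its length on the bench
- tape_roll: Silvery roll of tape lying flat, 68 mm diameter, 19 mm high, bystander; origin at the centre of its underside
- swab_cup: White plastic cup, 66 mm diameter, 85 mm high, bystander; origin at the centre of its underside

How it is judged:
On the way, in this order (a step that is already met when the one before it is completed fails the run):
1. the slide is held above the stand's base, clear of it, with the carriage within 18 mm of the middle of the rail for three seconds (z of slide in the frame of stand_top above 0.008 m and horizontal distance between slide and stand_top below 0.08 m and value of joint carriage between -0.018 and 0.018 m), for 3 s.
2. the slide lies on the base, the carriage still in the middle (z of slide in the frame of stand_top below 0.004 m and horizontal distance between slide and stand_top below 0.02 m and value of joint carriage between -0.022 and 0.022 m), for 0.2 s.
At the end, for the whole second after the job is handed in: The slide lies flat on the stand's base, its middle within 20 mm of the middle of the base and square with it within 0.12 rad, released; the carriage is at rest (under 15 mm/s) within 22 mm of the middle of the rail (all of step 2 and z of slide in the frame of stand_top above -0.004 m and angle between the x axis of slide and the x axis of stand, either way round below 0.12 rad and angle between slide's own z axis and vertical below 0.04 rad and linear speed of slide below 0.02 m/s and velocity of joint carriage between -0.015 and 0.015 m/s); the robot touches nothing.
It fails at once if the carriage gets to an end of the rail (value of joint carriage above 0.074 m or value of joint carriage below -0.074 m).
It fails at once if the robot touches the carriage (contact force between any of the fingers, the arm and carriage above 0.3 N).
It fails at once if the slide is tipped by more than 0.35 rad (angle between slide's own z axis and vertical above 0.35 rad).
It fails at once if the slide is dropped or slammed onto the stand (comes down on it at over 0.2 m/s) (z of slide in the frame of stand_top below 0.004 m and horizontal distance between slide and stand_top below 0.08 m and linear speed of slide above 0.2 m/s).
It fails at once if a bystander is displaced by more than 30 mm (distance of any of flux_bottle, solder_reel, tweezers, circuit_board, driver, tape_roll, swab_cup from where it was at the start of the episode above 0.03 m).
It also fails if it takes over 61 s, if anything falls off the work surface, if the arm or the gripper's body presses on something with over 40 N, if the wrist force passes 120 N, or if a joint passes its speed limit or range.

## Working session

There is one attempt and no reset: what is moved stays moved. The work goes in short steps, Python scripts to look and compute and a tool call to move; the robot and the scene stay as the last step left them, time stands still between calls to the robot, and variables do not carry over. Pictures are saved under pics/ and viewed, at most 10 in all, crops included, and the job is handed in when it is done.

Besides the shell and the picture viewer there is one more tool, called after "Request:" as name([rows], argument=value, ...), one row to a line, values as JSON. move_arm: Moves the arm, as the interface text tells. Shift numbers are shares of 0.04 m and turn numbers shares of 360 degrees, none past 1 either way. Its arguments: {"type":"object","properties":{"motion":{"type":"array","items":{"type":"array","items":{"type":"number"}}},"hand":{"type":"number"},"grip_force":{"type":"number"}},"required":["motion"]}

```bash
ls; mkdir -p pics
python3 - <<'E'
from station import robot,snapshot,calibration
import cv2,numpy as np
print(robot.sense(), robot.grasp_offset)
for n in("side","top"):
    p,d=snapshot(n); cv2.imwrite(f"pics/{n}0.png",p[:,:,::-1]); np.savez(f"pics/{n}0.npz",p=p,d=d)
    c=calibration(n); print(n,np.round(c["K"],1).tolist(),np.round(c["T"],4).tolist())
E
```

```text
pics
{'t': 0.0, 'q': array([ 1.07439455e+00,  3.00478522e-01,  1.52161249e+00, -2.79645963e-05,
        1.32068488e+00, -6.66067688e-02]), 'joint_vel': array([ 1.35577925e-04, -3.16947025e-05,  2.23555714e-04,  1.73232988e-03,
       -7.25266134e-04,  6.11623848e-04]), 'effort': array([-7.22091572e-04, -5.31816244e+01, -3.52737486e+01,  7.07612699e-02,
        2.44102604e-02, -1.26536997e-04]), 'eef_pos': array([0.22905892, 0.49973181, 0.20486897]), 'tcp_rot': array([ 2.13243864e-01,  9.76998825e-01, -5.72097815e-04, -1.51341167e-04]), 'ft_force': array([0.4474414 , 0.03543219, 0.56667372]), 'moment': array([0.02188726, 0.02593896, 0.01834783]), 'grip_force': 0.0, 'gripper_width': 0.09404427001931147} 0.0188
side [[528.7, 0.0, 272.8], [0.0, 528.7, 212.6], [0.0, 0.0, 1.0]] [[0.8809, -0.248, 0.4031, 0.0587], [-0.4733, -0.4701, 0.745, -0.913], [0.0047, -0.847, -0.5315, 0.7333], [0.0, 0.0, 0.0, 1.0]]
top [[388.2, 0.0, 287.4], [0.0, 388.2, 211.0], [0.0, 0.0, 1.0]] [[-0.0847, -0.9766, 0.1978, 0.4108], [-0.9964, 0.0843, -0.0106, -0.0117], [-0.0063, -0.198, -0.9802, 0.8867], [0.0, 0.0, 0.0, 1.0]]
```

View pics/top0.png

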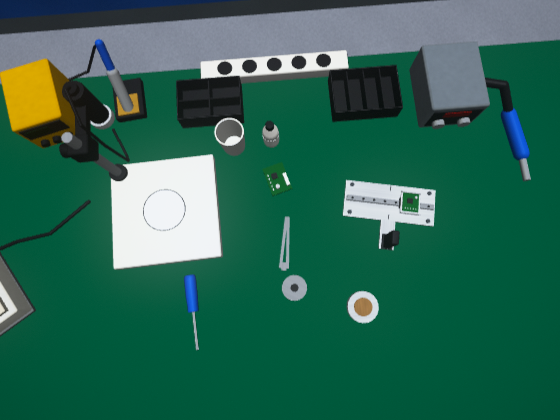

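View pics/side0.png

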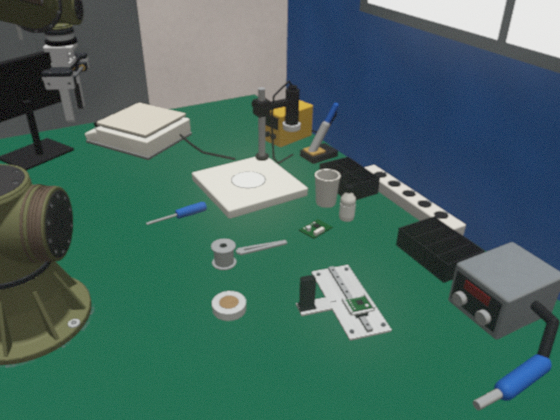

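The top view shows the slide plate spanning about (345,182)–(435,224), with the carriage at (410,203) and the grip at (390,238). The stand base spans (111,156)–(219,267). Next I'll measure them in world coordinates.

```bash
cat > h.py <<'E'
import numpy as np,cv2
from station import robot,snapshot,calibration
def cloud(n,d):
    c=calibration(n);K=np.array(c["K"]);T=np.array(c["T"])
    v,u=np.mgrid[:d.shape[0],:d.shape[1]]
    P=np.stack([(u-K[0,2])/K[0,0]*d,(v-K[1,2])/K[1,1]*d,d],-1)
    return P@T[:3,:3].T+T[:3,3]
def rect(W,m):
    r=cv2.minAreaRect((W[m][:,:2]*1000).astype(np.float32)); return r
def green(p):  # green PCB: saturated green brighter than bench
    h=cv2.cvtColor(p,cv2.COLOR_RGB2HSV); return h
E
python3 - <<'E'
from h import *
for n in("top","side"):
    z=np.load(f"pics/{n}0.npz");p,d=z["p"],z["d"];W=cloud(n,d)
    hsv=cv2.cvtColor(p,cv2.COLOR_RGB2HSV).astype(int);X,Y,Z=W[...,0],W[...,1],W[...,2]
    ok=d>0
    print(n,"bench z",np.median(Z[ok&(abs(Z)<.03)]))
    # plate: white, low sat
    wh=ok&(hsv[...,1]<70)&(hsv[...,2]>110)
    if n=="top":
        u,v=np.meshgrid(np.arange(560),np.arange(420))
        sl=(u>338)&(u<442)&(v>175)&(v<255); st=(u>105)&(u<225)&(v>150)&(v<272)
    else:
        u,v=np.meshgrid(np.arange(560),np.arange(420))
        sl=(u>295)&(u<392)&(v>262)&(v<340); st=(u>188)&(u<308)&(v>150)&(v<215)
    m=wh&st&(Z>.02)&(Z<.04);m=cv2.erode(m.astype(np.uint8),np.ones((2,2)))>0; print(" stand",rect(W,m),np.median(Z[m]),m.sum())
    g=sl&ok&(Z>.06)&(Z<.1); print(" grip",rect(W,g),W[g].mean(0),np.percentile(Z[g],[5,50,95]),g.sum())
    m=wh&sl&(Z<.03);mm=cv2.morphologyEx(m.astype(np.uint8),cv2.MORPH_OPEN,np.ones((3,3)))>0
    print(" plate",rect(W,mm),np.median(Z[mm]),mm.sum())
    c=sl&ok&(Z>.021)&(Z<.045)&(hsv[...,1]>80)&(hsv[...,0]>40)&(hsv[...,0]<90); print(" pcb",rect(W,c),W[c].mean(0),c.sum())
    c=sl&ok&(Z>.02)&(Z<.045); print(" nest-ish",rect(W,c),W[c].mean(0),c.sum())
a=cv2.imread("pics/top0.png")[170:260,335:445]; b=cv2.imread("pics/side0.png")[255:345,285:395]
cv2.imwrite("pics/c0.png",np.hstack([cv2.resize(a,None,fx=3.6,fy=3.6,interpolation=2),cv2.resize(b,None,fx=3.6,fy=3.6,interpolation=2)]))
E
```

```text
top bench z 0.0004353627984587938
 stand ((610.298583984375, 254.93939208984375), (236.6690216064453, 236.74276733398438), 1.9847238063812256) 0.030485558702568194 10339
 grip ((500.1394348144531, -239.19985961914062), (16.92284393310547, 30.475765228271484), 77.71109008789062) [ 0.49907136 -0.237192    0.07863403] [0.06479452 0.08089694 0.08402916] 142
 plate ((563.9545288085938, -252.94021606445312), (210.68817138671875, 139.88067626953125), 78.42469787597656) 0.006083083386904886 3024
 pcb ((545.3934326171875, -280.3340148925781), (43.1244010925293, 129.84539794921875), 62.317649841308594) [ 0.58075066 -0.29906407  0.02801911] 253
 nest-ish ((543.00048828125, -280.2123718261719), (55.52816390991211, 145.05532836914062), 63.15644454956055) [ 0.57481895 -0.29354623  0.02877113] 509
side bench z 0.0013131624720740254
 stand ((608.819091796875, 250.06263732910156), (238.96270751953125, 237.85147094726562), 2.3277578353881836) 0.0313451601655505 3648
 grip ((499.30615234375, -240.45947265625), (18.818815231323242, 29.84949493408203), 76.24636840820312) [ 0.4975627  -0.2443127   0.07493851] [0.06126999 0.07613384 0.08395215] 213
 plate ((562.2689819335938, -247.31393432617188), (226.36300659179688, 158.4027862548828), 77.86469268798828) 0.007124966694955659 2986
 pcb ((540.2950439453125, -280.48406982421875), (40.34658432006836, 138.80079650878906), 63.84202194213867) [ 0.57542426 -0.29604984  0.02930738] 142
 nest-ish ((542.6077270507812, -284.2706298828125), (55.46065139770508, 143.5572967529297), 67.9754867553711) [ 0.56044146 -0.29018465  0.02978349] 645
```

View pics/c0.png

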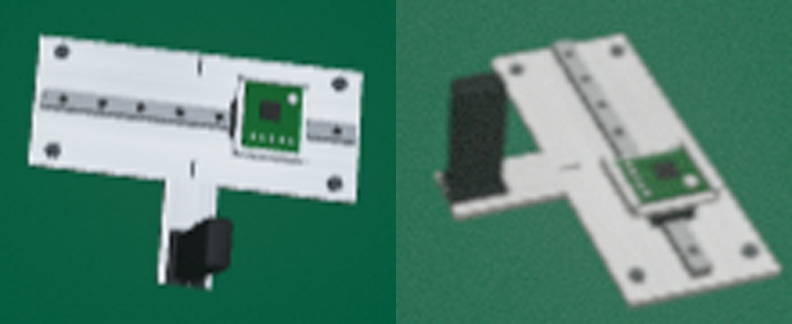

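The grip top is at about (0.4997, -0.240) and the slide x axis is at about -12°. The stand centre is about (0.610, 0.253) with yaw about +2°. The carriage sits at about -0.04. I'll move over the grip at a safe height.

Request:
move_arm([
  [0,0,0,0,0,-0.0175],
  [0,0,0,0,0,-0.0175],
  [-0.523,-0.834,0,0,0,0],
  [-0.523,-0.834,0,0,0,0],
  [-0.523,-0.834,0,0,0,0],
], hand=-1)

```text
t: 0.52
eef_pos: [0.2695, 0.3875, 0.2048]
tcp_rot: [0.104, 0.995, -0.0, -0.0]
ft_force: [1.4, 0.3, 1.2]
gripper_width: 0.094
grip_force: 0.0
```

Request:
move_arm([
  [-0.523,-0.834,0,0,0,0],
  [-0.523,-0.834,0,0,0,0],
  [-0.523,-0.834,0,0,0,0],
  [-0.523,-0.834,0,0,0,0],
  [-0.523,-0.834,0,0,0,0],
])

```text
t: 0.93
eef_pos: [0.3372, 0.2023, 0.2054]
tcp_rot: [0.105, 0.995, 0.0, 0.0]
ft_force: [1.6, 0.6, 0.2]
gripper_width: 0.0933
grip_force: 0.0
```

Request:
move_arm([
  [-0.523,-0.834,0,0,0,0],
  [-0.523,-0.834,0,0,0,0],
  [-0.523,-0.834,0,0,0,0],
  [-0.523,-0.834,0,0,0,0],
  [-0.523,-0.834,0,0,0,0],
])

```text
t: 1.35
eef_pos: [0.4049, 0.0171, 0.2055]
tcp_rot: [0.105, 0.994, 0.0, 0.0]
ft_force: [1.0, 0.8, 1.0]
gripper_width: 0.0941
grip_force: 0.0
```

Request:
move_arm([
  [-0.523,-0.834,0,0,0,0],
  [-0.523,-0.834,0,0,0,0],
  [-0.523,-0.834,0,0,0,0],
  [-0.523,-0.834,0,0,0,0],
  [-0.523,-0.834,0,0,0,0],
])

```text
t: 1.77
eef_pos: [0.4725, -0.1679, 0.2052]
tcp_rot: [0.105, 0.994, 0.0, -0.0]
ft_force: [0.4, 0.1, 0.8]
gripper_width: 0.094
grip_force: 0.0
```

Request:
move_arm([
  [-0.523,-0.834,0,0,0,0],
  [-0.523,-0.834,0,0,0,0],
  [0,0,0,0,0,0],
])

```text
t: 2.02
eef_pos: [0.4999, -0.2447, 0.204]
tcp_rot: [0.107, 0.994, -0.0, -0.001]
ft_force: [-1.7, -0.2, -1.2]
gripper_width: 0.0941
grip_force: 0.0
```

```bash
cat >> h.py <<'E'
from scipy.spatial.transform import Rotation as Ro
def plane_pts(n,uv,z):
    c=calibration(n);K=np.array(c["K"]);T=np.array(c["T"])
    r=np.c_[(uv[:,0]-K[0,2])/K[0,0],(uv[:,1]-K[1,2])/K[1,1],np.ones(len(uv))]@T[:3,:3].T
    return T[:3,3]+r*((z-T[2,3])/r[:,2])[:,None]
def project(n,P):
    c=calibration(n);K=np.array(c["K"]);T=np.array(c["T"])
    q=(np.atleast_2d(P)-T[:3,3])@T[:3,:3]@K.T; return q[:,:2]/q[:,2:]
E
python3 - <<'E'
from h import *
for n,px in(("top",(410,203)),("side",(362,303))):
    p,d=snapshot(n); np.savez(f"pics/{n}1.npz",p=p,d=d)
    u,v=px; print(n,"pcb",p[v-2:v+4:2,u-4:u+6:2].reshape(-1,3).tolist(),"bench",p[v+45,u-60].tolist())
    hsv=cv2.cvtColor(p,cv2.COLOR_RGB2HSV).astype(int)
    roi=np.zeros(d.shape,np.uint8); roi[v-45:v+50,u-75:u+50]=1
    wh=((hsv[...,1]<60)&(hsv[...,2]>120)&(roi>0)).astype(np.uint8)
    wh=cv2.morphologyEx(wh,cv2.MORPH_OPEN,np.ones((2,2)))
    vv,uu=np.nonzero(wh);P=plane_pts(n,np.c_[uu,vv].astype(float),.006)[:,:2]
    for a in np.radians([-13,-12.5,-12,-11.5,-11]):
        ex=np.array([np.cos(a),np.sin(a)]);ey=np.array([-ex[1],ex[0]])
        Q=P@np.c_[ex,ey]
        print(np.degrees(a).round(1),[np.round(np.percentile(Q[:,i],q)*1000,1).tolist() for i in(0,1) for q in([.3,99.7],)])
a=cv2.imread; p=np.load("pics/top1.npz")["p"];s=np.load("pics/side1.npz")["p"]
cv2.imwrite("pics/c1.png",np.hstack([cv2.resize(p[150:290,310:450],(400,400)),cv2.resize(s[220:360,270:410],(400,400))])[:,:,::-1])
E
```

```text
top pcb [[49, 55, 61], [49, 55, 60], [43, 47, 49], [35, 52, 44], [18, 87, 40], [50, 55, 61], [49, 55, 61], [29, 73, 43], [30, 69, 43], [20, 99, 44], [50, 55, 61], [49, 56, 61], [19, 99, 43], [19, 98, 43], [21, 98, 45]] bench [4, 94, 64]
-13.0 [[525.2, 673.7], [-207.9, -16.9]]
-12.5 [[524.1, 672.0], [-213.7, -22.5]]
-12.0 [[522.9, 670.4], [-219.5, -28.0]]
-11.5 [[521.7, 669.4], [-225.3, -33.4]]
-11.0 [[520.5, 668.7], [-231.0, -38.9]]
side pcb [[63, 65, 62], [62, 64, 63], [62, 89, 69], [53, 105, 66], [54, 108, 67], [60, 70, 66], [68, 72, 68], [63, 74, 64], [69, 106, 77], [113, 135, 117], [56, 101, 63], [57, 102, 66], [55, 104, 70], [89, 120, 93], [191, 192, 190]] bench [44, 114, 86]
-13.0 [[529.7, 680.6], [-230.4, -14.8]]
-12.5 [[528.4, 679.0], [-236.0, -20.6]]
-12.0 [[527.1, 677.4], [-241.5, -26.3]]
-11.5 [[525.8, 676.2], [-247.0, -31.8]]
-11.0 [[524.4, 675.3], [-252.6, -37.3]]
```

View pics/c1.png

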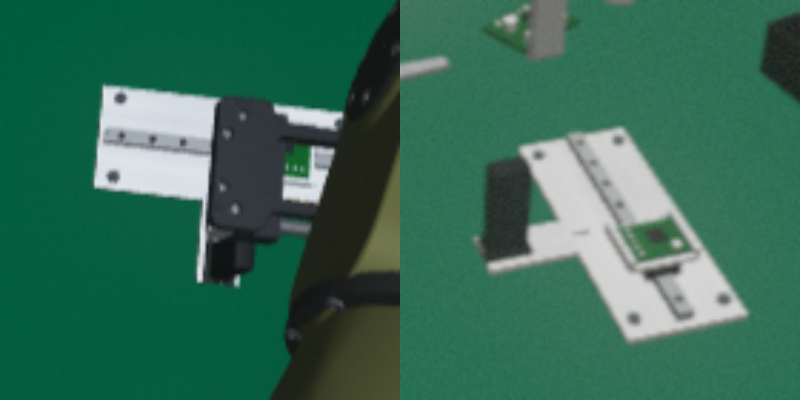

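```bash
cat >> h.py <<'E'
def tcp():
    s=robot.sense(); return np.array(s["eef_pos"]),Ro.from_quat(s["tcp_rot"]).as_matrix(),s
def go(target,yaw_y=None):
    """shares (total) in tool axes to target; turn shares to put tool z down and tool y at angle yaw_y deg"""
    p,R,s=tcp(); a=np.radians(yaw_y)
    y=np.array([np.cos(a),np.sin(a),0]);z=np.array([0,0,-1.]);G=np.c_[np.cross(y,z),y,z]
    print("t",round(s["t"],2),"p",np.round(p,4),"shift shares",np.round(R.T@(np.array(target)-p)/.04,3),"turn shares",np.round(Ro.from_matrix(R.T@G).as_rotvec()/2/np.pi,5),
      "tool y/x tilt mrad",np.round([R[2,1]*1e3,R[2,0]*1e3],2),"ft",np.round(s["ft_force"],1),np.round(s["moment"],2),"grip",round(s["grip_force"],1),round(s["gripper_width"],4))
def carriage(n,O,R,d=None,p=None):
    """O,R slide pose in world; returns rail coordinate estimates (depth, colour)"""
    if d is None: p,d=snapshot(n)
    L=(cloud(n,d)-O)@R; m=(d>0)&(abs(L[...,0])<.034)&(abs(L[...,1])<.105)
    k=m&(L[...,2]>.024)&(L[...,2]<.038)
    f=p.astype(float); c=m&(L[...,2]>.018)&(L[...,2]<.04)&(f[...,1]>1.25*f[...,0])&(f[...,1]>1.25*f[...,2])
    y=L[...,1]
    return [round(1e3*x,1) for x in((np.percentile(y[k],2)+np.percentile(y[k],98))/2,y[k].mean(),np.median(y[c]) if c.any() else np.nan)]+[int(k.sum()),int(c.sum())]
def Rz(a):
    return Ro.from_euler("z",a,degrees=True).as_matrix()
E
python3 - <<'E'
from h import *
O=np.array([.4997,-.2398,0])+Rz(-12)@[.092,0,0]
for n,i in(("top",0),("side",0),("side",1)):
    z=np.load(f"pics/{n}{i}.npz");print(n,carriage(n,O,Rz(-12),z["d"],z["p"]))
go([.4997,-.2398,.041],78)
E
```

```text
top [np.float64(-41.3), np.float64(-40.8), np.float64(-41.5), 454, 245]
side [np.float64(-42.8), np.float64(-44.9), np.float64(-43.7), 466, 162]
side [np.float64(-42.7), np.float64(-44.8), np.float64(-43.8), 463, 158]
t 2.12 p [ 0.4991 -0.2405  0.2044] shift shares [-0.019  0.018  4.085] turn shares [ 0.0001  -0.00028 -0.00036] tool y/x tilt mrad [0.64 1.78] ft [ 0.   0.4 -0.6] [-0.01  0.02  0.06] grip 0.0 0.0939
```

Request:
move_arm([
  [-0.01,0.01,0.5,0,0,-0.0004],
  [-0.01,0.01,0.8,0,0,0],
  [0,0,0.8,0,0,0],
  [0,0,0.8,0,0,0],
  [0,0,0.6,0,0,0],
])

```text
t: 2.53
eef_pos: [0.4994, -0.2373, 0.0633]
tcp_rot: [0.103, 0.995, 0.0, -0.001]
ft_force: [-0.2, 0.3, 0.4]
gripper_width: 0.0936
grip_force: 0.0
```

Request:
move_arm([
  [0,0,0.4,0,0,0],
  [0,0,0.18,0,0,0],
  [0,0,0,0,0,0],
  [0,0,0,0,0,0],
])

```text
t: 2.87
eef_pos: [0.5007, -0.2387, 0.0432]
tcp_rot: [0.103, 0.995, -0.0, 0.0]
ft_force: [-0.0, 0.0, 0.2]
gripper_width: 0.0941
grip_force: 0.0
```

Run:
```python
from h import *
go([.4997,-.2398,.041],78)
O=np.array([.4997,-.2398,0])+Rz(-12)@[.092,0,0]
p,d=snapshot("side");print(carriage("side",O,Rz(-12),d,p))
cv2.imwrite("pics/c2.png",cv2.resize(p[200:350,230:430],(800,600))[:,:,::-1])
```

```text
t 2.87 p [ 0.5007 -0.2387  0.0432] shift shares [ 0.018 -0.032  0.055] turn shares [-3.0e-05  1.3e-04  4.4e-04] tool y/x tilt mrad [-0.19 -0.79] ft [-0.   0.   0.2] [-0.03 -0.03  0.04] grip 0.0 0.0941
[np.float64(-42.5), np.float64(-45.0), np.float64(-43.0), 464, 159]
```

View pics/c2.png

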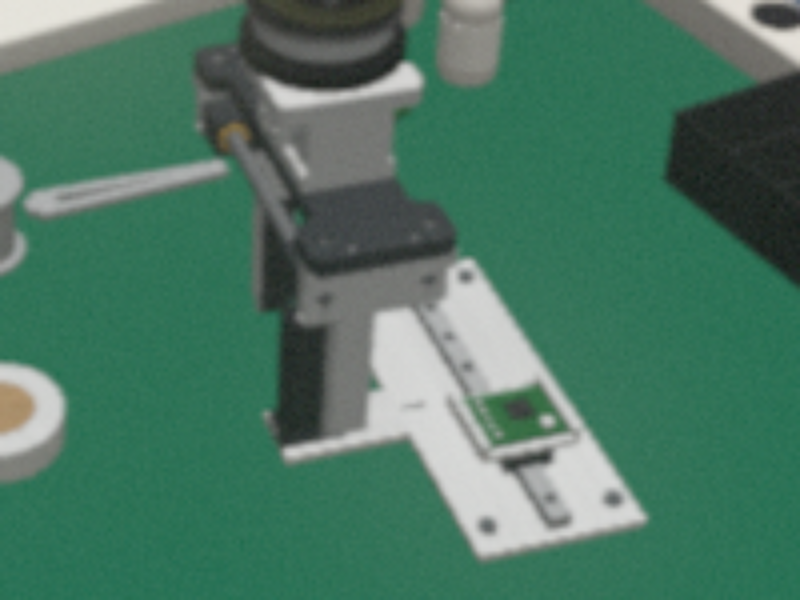

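The fingers straddle the grip, and the carriage at (520,410) in this crop is clear of them. The gripper's stated range stops at 60 N, so I'll use that rather than 80.

Request:
move_arm([
  [0.01,-0.02,0.04,0,0,0],
  [0,0,0,0,0,0],
  [0,0,0,0,0,0],
  [0,0,0,0,0,0],
  [0,0,0,0,0,0],
], hand=1, grip_force=60)

```text
t: 3.33
eef_pos: [0.4998, -0.2399, 0.0409]
tcp_rot: [0.104, 0.995, -0.0, 0.0]
ft_force: [0.4, 0.2, -0.1]
gripper_width: 0.0639
grip_force: 0.0
```

Request:
move_arm([
  [0,0,0,0,0,0],
  [0,0,0,0,0,0],
  [0,0,0,0,0,0],
])

```text
t: 3.58
eef_pos: [0.4998, -0.2399, 0.0406]
tcp_rot: [0.104, 0.995, 0.0, -0.0]
ft_force: [-0.3, -0.0, -0.5]
gripper_width: 0.0444
grip_force: 0.0
```

Run:
```python
from h import *
go([.4997,-.2398,.041],78)
O=np.array([.4997,-.2398,0])+Rz(-12)@[.092,0,0]
print(carriage("side",O,Rz(-12)))
```

```text
t 3.58 p [ 0.4998 -0.2399  0.0406] shift shares [ 0.002  0.001 -0.009] turn shares [ 0.0e+00 -1.0e-05  3.3e-04] tool y/x tilt mrad [0.   0.03] ft [-0.3 -0.  -0.5] [-0.02  0.05  0.06] grip 0.0 0.0444
[np.float64(-42.9), np.float64(-45.0), np.float64(-43.3), 469, 164]
```

Fingers close slowly at about 80 mm/s, so they need more time.

Request:
move_arm([
  [0,0,0,0,0,0],
  [0,0,0,0,0,0],
  [0,0,0,0,0,0],
  [0,0,0,0,0,0],
  [0,0,0,0,0,0],
])

```text
t: 4.05
eef_pos: [0.4998, -0.2399, 0.0406]
tcp_rot: [0.104, 0.995, -0.0, -0.0]
ft_force: [-0.2, -1.2, 0.0]
gripper_width: 0.0155
grip_force: 60.0
```

Request:
move_arm([
  [0,0,0,0,0,0],
  [0,0,0,0,0,0],
  [0,0,0,0,0,0],
  [0,0,0,0,0,0],
])

```text
t: 4.38
eef_pos: [0.4998, -0.2399, 0.0406]
tcp_rot: [0.104, 0.995, -0.0, -0.0]
ft_force: [0.2, -0.3, -0.0]
gripper_width: 0.0156
grip_force: 60.0
```

Run:
```python
from h import *
go([.4997,-.2398,.041],78)
O=np.array([.4997,-.2398,0])+Rz(-12)@[.092,0,0]
print(carriage("side",O,Rz(-12)))
```

```text
t 4.38 p [ 0.4998 -0.2399  0.0406] shift shares [ 0.002  0.001 -0.009] turn shares [-1.0e-05 -0.0e+00  3.2e-04] tool y/x tilt mrad [-0.03  0.01] ft [ 0.2 -0.3 -0. ] [-0.14  0.06 -0.17] grip 60.0 0.0156
[np.float64(-42.4), np.float64(-45.0), np.float64(-43.7), 467, 168]
```

The grip holds at 60 N. While the slide rests level on the bench, I'll shift it quickly along -y under the carriage, so inertia leaves the carriage near the middle.

Request:
move_arm([
  [0,-0.4,0,0,0,0],
  [0,-0.4,0,0,0,0],
  [0,-0.4,0,0,0,0],
  [0,0,0,0,0,0],
  [0,0,0,0,0,0],
])

```text
t: 4.85
eef_pos: [0.4897, -0.2873, 0.0407]
tcp_rot: [0.104, 0.995, -0.0, 0.0]
ft_force: [-1.1, -4.5, -0.5]
gripper_width: 0.0154
grip_force: 60.0
```

```bash
cat >> h.py <<'E'
# nominal slide pose in tool frame: slide x=-tool x, y=tool y, z=-tool z; TCP at slide (-92,0,zt)
def slide(zt=.0406,sag=0.):
    p,R,s=tcp(); S=R@np.diag([-1,1,-1.])@Ro.from_euler("y",sag).as_matrix()
    return p-S@np.array([-.092,0,zt]),S
def car(k=2,sag=0.,n="side"):
    for _ in range(k):
        O,S=slide(sag=sag); t=robot.sense()["t"]; c=carriage(n,O,S); print("t",round(t,2),"car",*c,"O",np.round(O,4),"S_yz mrad",round(S[2,1]*1e3,2))
E
python3 - <<'E'
from h import *
car(2); go([.4997,-.2398,.041],78); car(1)
E
```

```text
t 4.85 car 2.3 0.2 1.2 472 167 O [ 5.797e-01 -3.064e-01  1.000e-04] S_yz mrad -0.42
t 4.9 car 1.0 -1.2 0.3 475 171 O [ 0.5799 -0.3058  0.    ] S_yz mrad -0.26
t 4.95 p [ 0.49   -0.2865  0.0407] shift shares [ 0.002  1.191 -0.009] turn shares [-3.0e-05  1.0e-05  2.8e-04] tool y/x tilt mrad [-0.18 -0.07] ft [-0.4 -3.4 -0.3] [-0.51  0.16 -0.31] grip 60.0 0.0157
t 4.95 car 0.6 -1.8 0.1 475 174 O [ 5.800e-01 -3.054e-01  1.000e-04] S_yz mrad -0.18
```

```bash
cat >> h.py <<'E'
def lean(n="side"):
    """plate plane in world: slopes along slide x and y (mrad)"""
    O,S=slide(); p,d=snapshot(n); L=(cloud(n,d)-O)@S
    x,y,z=L[...,0],L[...,1],L[...,2]; hsv=cv2.cvtColor(p,cv2.COLOR_RGB2HSV)
    c=carriage(n,O,S,d,p)
    m=(d>0)&(abs(y)<.1)&(abs(x)<.04)&(abs(x)>.011)&(abs(y-c[2]/1e3)>.032)&(abs(z-.006-0)<.02)&(hsv[...,1]<70)&(hsv[...,2]>100)
    A=np.c_[x[m],y[m],np.ones(m.sum())];b=z[m]
    for _ in range(4):
        s=np.linalg.lstsq(A,b,rcond=None)[0];r=b-A@s;k=abs(r)<2.5*np.std(r);A,b=A[k],b[k]
    print("t",round(robot.sense()["t"],2),"car",*c,"slope x,y mrad",np.round(s[:2]*1e3,2),"z0",round(s[2]*1e3,2),"std",round(np.std(b-A@s)*1e3,2),len(b),"O",np.round(O,4),"tooly",round(S[2,1]*1e3,2))
E
python3 - <<'E'
from h import *
lean();lean();lean()
E
```

```text
t 5.05 car -0.0 -2.4 -1.5 467 169 slope x,y mrad [ 1.71 -0.09] z0 6.82 std 1.31 1043 O [ 5.800e-01 -3.052e-01  1.000e-04] tooly -0.11
t 5.1 car -1.1 -3.1 -2.0 469 164 slope x,y mrad [1.11 0.91] z0 6.95 std 1.33 1057 O [ 0.5801 -0.3051  0.    ] tooly -0.06
t 5.15 car -1.4 -3.3 -2.4 471 166 slope x,y mrad [2.02 0.43] z0 6.89 std 1.28 1038 O [ 0.58   -0.3052  0.    ] tooly -0.02
```

Request:
move_arm([
  [0,0,-0.08,0,0,0],
  [0,0,-0.12,0,0,0],
])

```text
t: 5.32
eef_pos: [0.4892, -0.2858, 0.0479]
tcp_rot: [0.103, 0.995, 0.001, -0.001]
ft_force: [-1.1, -0.7, -5.9]
gripper_width: 0.0156
grip_force: 60.0
```

Run:
```python
from h import *
lean();lean();lean()
go([.49,-.2865,.05],78)
```

```text
t 5.37 car -3.1 -5.2 -4.8 473 169 slope x,y mrad [-3.58  2.26] z0 6.78 std 1.31 1036 O [ 0.5792 -0.3046  0.007 ] tooly 1.26
t 5.42 car -2.9 -5.1 -3.2 474 175 slope x,y mrad [-1.89  1.68] z0 6.72 std 1.22 1031 O [ 0.5799 -0.3051  0.0086] tooly 0.42
t 5.47 car -2.5 -4.8 -3.0 468 170 slope x,y mrad [1.3  0.88] z0 6.65 std 1.24 1041 O [ 0.58   -0.3054  0.0085] tooly 0.13
t 5.47 p [ 0.4899 -0.2865  0.0488] shift shares [-0.002  0.001 -0.03 ] turn shares [ 2.e-05 -3.e-05  4.e-04] tool y/x tilt mrad [0.15 0.2 ] ft [-0.  -0.4 -6.6] [0.14 0.52 0.06] grip 60.0 0.0158
```

There's hardly any sag and the rail is level to about 1 mrad. I'll lift to a 50 mm underside height and check for drift.

Request:
move_arm([
  [0,0,-0.06,0,0,0],
  [0,0,-0.12,0,0,0],
  [0,0,-0.16,0,0,0],
  [0,0,-0.18,0,0,0],
  [0,0,-0.18,0,0,0],
])

```text
t: 5.88
eef_pos: [0.49, -0.2869, 0.0776]
tcp_rot: [0.104, 0.995, -0.0, 0.0]
ft_force: [-0.6, -1.0, -6.3]
gripper_width: 0.0158
grip_force: 60.0
```

Request:
move_arm([
  [0,0,-0.16,0,0,0],
  [0,0,-0.12,0,0,0],
  [0,0,-0.06,0,0,0],
  [0,0,0,0,0,0],
  [0,0,0,0,0,0],
])

```text
t: 6.3
eef_pos: [0.4898, -0.2868, 0.0902]
tcp_rot: [0.104, 0.995, 0.0, -0.0]
ft_force: [0.1, -0.9, -6.7]
gripper_width: 0.0158
grip_force: 60.0
```

Run:
```python
from h import *
lean();lean();lean();lean()
go([.49,-.2865,.0906],78)
```

```text
t 6.35 car -4.3 -6.6 -5.6 483 166 slope x,y mrad [1.72 0.31] z0 6.64 std 1.16 1088 O [ 0.5798 -0.3057  0.0496] tooly 0.06
t 6.4 car -4.6 -6.5 -5.8 477 163 slope x,y mrad [-1.42  0.09] z0 6.64 std 1.22 1099 O [ 0.5797 -0.3057  0.0493] tooly 0.2
t 6.45 car -4.2 -6.3 -5.7 480 163 slope x,y mrad [-2.19 -0.14] z0 6.64 std 1.14 1087 O [ 0.5797 -0.3056  0.0492] tooly 0.27
t 6.5 car -4.2 -6.6 -5.3 481 166 slope x,y mrad [0.68 0.76] z0 6.66 std 1.13 1088 O [ 0.5797 -0.3056  0.0492] tooly 0.28
t 6.5 p [ 0.4898 -0.2867  0.0899] shift shares [-0.005  0.007 -0.018] turn shares [ 4.0e-05 -9.0e-05  3.3e-04] tool y/x tilt mrad [0.23 0.58] ft [-0.2 -0.6 -6.9] [0.13 0.54 0.03] grip 60.0 0.0158
```

Request:
move_arm([
  [0,0.01,0,0.00093,0,0],
  [0,0.02,0,0,0,0],
  [0,0.03,0,0,0,0],
  [0,0.04,0,0,0,0],
  [0,0.05,0,0,0,0],
])

```text
t: 6.92
eef_pos: [0.4912, -0.2808, 0.0902]
tcp_rot: [0.104, 0.995, -0.003, -0.0]
ft_force: [-0.3, -0.5, -6.0]
gripper_width: 0.0158
grip_force: 60.0
```

Request:
move_arm([
  [0,0.06,0,0,0,0],
  [0,0.07,0,0,0,0],
  [0,0.08,0,0,0,0],
  [0,0.09,0,0,0,0],
  [0,0.1,0,0,0,0],
])

```text
t: 7.33
eef_pos: [0.4945, -0.2649, 0.0901]
tcp_rot: [0.104, 0.995, -0.003, -0.0]
ft_force: [1.0, 0.1, -5.7]
gripper_width: 0.0157
grip_force: 60.0
```

Request:
move_arm([
  [0,0.1,0,-0.00186,0,0],
  [0,0.09,0,0,0,0],
  [0,0.08,0,0,0,0],
  [0,0.07,0,0,0,0],
  [0,0.06,0,0,0,0],
])

```text
t: 7.75
eef_pos: [0.4978, -0.2493, 0.0902]
tcp_rot: [0.103, 0.995, 0.003, 0.0]
ft_force: [0.2, -0.0, -5.2]
gripper_width: 0.0158
grip_force: 60.0
```

Request:
move_arm([
  [0,0.05,0,0,0,0],
  [0,0.04,0,0,0,0],
  [0,0.03,0,0,0,0],
  [0,0.02,0,0,0,0],
  [0,0.01,0,0.00093,0,0],
])

```text
t: 8.17
eef_pos: [0.499, -0.2438, 0.0902]
tcp_rot: [0.104, 0.995, -0.0, 0.0]
ft_force: [-0.4, -0.4, -6.1]
gripper_width: 0.0153
grip_force: 60.0
```

Run:
```python
from h import *
lean();lean();lean();lean()
go([.518,.2498,.088],78)
```

```text
t 8.22 car -4.4 -6.7 -5.9 439 151 slope x,y mrad [0.25 1.82] z0 6.73 std 1.2 1045 O [ 0.589  -0.2628  0.0496] tooly -0.1
t 8.27 car -3.8 -6.7 -5.4 435 144 slope x,y mrad [1.8  1.19] z0 6.69 std 1.14 1045 O [ 0.589  -0.2627  0.0496] tooly -0.83
t 8.32 car -4.3 -6.3 -5.2 435 147 slope x,y mrad [0.38 0.83] z0 6.78 std 1.2 1047 O [ 0.589  -0.2627  0.0496] tooly -0.41
t 8.37 car -3.5 -6.2 -4.5 436 147 slope x,y mrad [-0.7   0.46] z0 6.73 std 1.24 1070 O [ 0.589  -0.2627  0.0496] tooly -0.16
t 8.37 p [ 0.4989 -0.2438  0.0902] shift shares [ 2.074 12.173  0.055] turn shares [-0.      -0.       0.00033] tool y/x tilt mrad [-0.03  0.01] ft [ 0.3 -0.9 -6.5] [ 0.12  0.47 -0.01] grip 60.0 0.0158
```

The hop left the carriage unmoved, so the feed-forward tilt works. I'll check clearance to the bottle and cup before the long traverse.

Run:
```python
from h import *
z=np.load("pics/top0.npz");W=cloud("top",z["d"]);d=z["d"]
for nm,(u0,u1,v0,v1),(za,zb) in(("cup",(210,250,115,158),(.02,.1)),("bottle",(258,284,118,150),(.02,.11)),("pcb",(258,295,160,200),(.006,.04)),("reel",(280,310,272,302),(.02,.06))):
    P=W[v0:v1,u0:u1].reshape(-1,3);P=P[(d[v0:v1,u0:u1].ravel()>0)&(P[:,2]>za)&(P[:,2]<zb)]
    print(nm,np.round(np.percentile(P,2,axis=0),3),np.round(np.percentile(P,98,axis=0),3))
```

```text
cup [0.732 0.064 0.022] [0.82  0.141 0.087]
bottle [ 0.749 -0.014  0.022] [0.776 0.021 0.096]
pcb [ 0.643 -0.03   0.006] [0.704 0.019 0.016]
reel [ 0.392 -0.045  0.045] [0.439 0.003 0.051]
```

Request:
move_arm([
  [0.0085,0.01,0,0.00093,0,-0.00055],
  [0.0085,0.02,0,0,0,-0.00055],
  [0.0085,0.03,0,0,0,-0.00055],
  [0.0085,0.04,0,0,0,-0.00055],
  [0.0085,0.05,0,0,0,-0.00055],
])

```text
t: 8.78
eef_pos: [0.4985, -0.2374, 0.0902]
tcp_rot: [0.095, 0.995, -0.003, -0.0]
ft_force: [0.4, -0.5, -6.0]
gripper_width: 0.0155
grip_force: 60.0
```

Request:
move_arm([
  [0.0085,0.06,0,0,0,-0.00055],
  [0.0085,0.07,0,0,0,-0.00055],
  [0.0085,0.08,0,0,0,-0.00055],
  [0.0085,0.09,0,0,0,-0.00055],
  [0.0085,0.1,0,0,0,-0.00055],
])

```text
t: 9.2
eef_pos: [0.4997, -0.2211, 0.0901]
tcp_rot: [0.086, 0.996, -0.003, -0.0]
ft_force: [1.3, 1.1, -6.8]
gripper_width: 0.0157
grip_force: 60.0
```

Request:
move_arm([
  [0.0085,0.11,0,0,0,-0.00055],
  [0.0085,0.12,0,0,0,-0.00055],
  [0.0085,0.13,0,0,0,-0.00055],
  [0.0085,0.14,0,0,0,-0.00055],
  [0.0085,0.15,0,0,0,-0.00055],
])

```text
t: 9.62
eef_pos: [0.5024, -0.195, 0.09]
tcp_rot: [0.078, 0.997, -0.003, -0.0]
ft_force: [-0.6, -0.4, -5.6]
gripper_width: 0.0158
grip_force: 60.0
```

Request:
move_arm([
  [0.0085,0.16,0,0,0,-0.00055],
  [0.0085,0.17,0,0,0,-0.00055],
  [0.0085,0.18,0,0,0,-0.00055],
  [0.0085,0.19,0,0,0,-0.00055],
  [0.0085,0.2,0,0,0,-0.00055],
])

```text
t: 10.03
eef_pos: [0.506, -0.1589, 0.0897]
tcp_rot: [0.069, 0.998, -0.003, -0.0]
ft_force: [0.2, -0.4, -5.7]
gripper_width: 0.0156
grip_force: 60.0
```

Request:
move_arm([
  [0.0085,0.21,0,0,0,-0.00055],
  [0.0085,0.22,0,0,0,-0.00055],
  [0.0085,0.23,0,0,0,-0.00055],
  [0.0085,0.24,0,0,0,-0.00055],
  [0.0085,0.25,0,0,0,-0.00055],
])

```text
t: 10.45
eef_pos: [0.5103, -0.1129, 0.0895]
tcp_rot: [0.06, 0.998, -0.003, -0.0]
ft_force: [-0.3, 0.3, -6.5]
gripper_width: 0.0157
grip_force: 60.0
```

Request:
move_arm([
  [0.0085,0.26,0,0,0,-0.00055],
  [0.0085,0.27,0,0,0,-0.00055],
  [0.0085,0.28,0,0,0,-0.00055],
  [0.0085,0.29,0,0,0,-0.00055],
  [0.0085,0.3,0,0,0,-0.00055],
])

```text
t: 10.87
eef_pos: [0.515, -0.0568, 0.0891]
tcp_rot: [0.052, 0.999, -0.003, -0.0]
ft_force: [-0.8, 0.3, -5.5]
gripper_width: 0.0155
grip_force: 60.0
```

Request:
move_arm([
  [0.0085,0.31,0,-0.00093,0,-0.00055],
  [0.0085,0.31,0,0,0,-0.00055],
  [0.0085,0.31,0,0,0,-0.00055],
  [0.0085,0.31,0,0,0,-0.00055],
  [0.0085,0.31,0,0,0,-0.00055],
])

```text
t: 11.28
eef_pos: [0.5193, 0.0051, 0.0891]
tcp_rot: [0.043, 0.999, 0.0, -0.0]
ft_force: [0.4, -0.8, -5.3]
gripper_width: 0.016
grip_force: 60.0
```

Request:
move_arm([
  [0.0085,0.31,0,0,0,-0.00055],
  [0.0085,0.31,0,0,0,-0.00055],
  [0.0085,0.31,0,0,0,-0.00055],
  [0.0085,0.31,0,0,0,-0.00055],
  [0.0085,0.31,0,0,0,-0.00055],
])

```text
t: 11.7
eef_pos: [0.5225, 0.067, 0.089]
tcp_rot: [0.034, 0.999, 0.0, -0.0]
ft_force: [-0.2, -0.1, -6.2]
gripper_width: 0.0157
grip_force: 60.0
```

Request:
move_arm([
  [0.0085,0.3,0,-0.00093,0,-0.00055],
  [0.0085,0.29,0,0,0,-0.00055],
  [0.0085,0.28,0,0,0,-0.00055],
  [0.0085,0.27,0,0,0,-0.00055],
  [0.0085,0.26,0,0,0,-0.00055],
])

```text
t: 12.12
eef_pos: [0.5243, 0.1229, 0.0893]
tcp_rot: [0.026, 1.0, 0.003, -0.0]
ft_force: [0.2, -0.8, -6.4]
gripper_width: 0.0156
grip_force: 60.0
```

Request:
move_arm([
  [0.0085,0.25,0,0,0,-0.00055],
  [0.0085,0.24,0,0,0,-0.00055],
  [0.0085,0.23,0,0,0,-0.00055],
  [0.0085,0.22,0,0,0,-0.00055],
  [0.0085,0.21,0,0,0,-0.00055],
])

```text
t: 12.53
eef_pos: [0.5246, 0.1686, 0.0896]
tcp_rot: [0.017, 1.0, 0.003, -0.0]
ft_force: [0.6, 0.3, -6.7]
gripper_width: 0.0153
grip_force: 60.0
```

Request:
move_arm([
  [0.0085,0.2,0,0,0,-0.00055],
  [0.0085,0.19,0,0,0,-0.00055],
  [0.0085,0.18,0,0,0,-0.00055],
  [0.0085,0.17,0,0,0,-0.00055],
  [0.0085,0.16,0,0,0,-0.00055],
])

```text
t: 12.95
eef_pos: [0.5239, 0.2044, 0.0898]
tcp_rot: [0.008, 1.0, 0.003, -0.0]
ft_force: [-0.4, -0.1, -6.0]
gripper_width: 0.0153
grip_force: 60.0
```

Request:
move_arm([
  [0.0085,0.15,0,0,0,-0.00055],
  [0.0085,0.14,0,0,0,-0.00055],
  [0.0085,0.13,0,0,0,-0.00055],
  [0.0085,0.12,0,0,0,-0.00055],
  [0.0085,0.11,0,0,0,-0.00055],
])

```text
t: 13.37
eef_pos: [0.5225, 0.2303, 0.0899]
tcp_rot: [-0.0, 1.0, 0.003, -0.0]
ft_force: [-0.6, -0.1, -6.2]
gripper_width: 0.0157
grip_force: 60.0
```

Request:
move_arm([
  [0.0085,0.1,0,0,0,-0.00055],
  [0.0085,0.09,0,0,0,-0.00055],
  [0.0085,0.08,0,0,0,-0.00055],
  [0.0085,0.07,0,0,0,-0.00055],
  [0.0085,0.06,0,0,0,-0.00055],
])

```text
t: 13.78
eef_pos: [0.5207, 0.2461, 0.0901]
tcp_rot: [-0.009, 1.0, 0.003, -0.0]
ft_force: [-0.0, 0.5, -5.8]
gripper_width: 0.0154
grip_force: 60.0
```

Request:
move_arm([
  [0.0085,0.05,0,0,0,-0.00055],
  [0.0085,0.04,0,0,0,-0.00055],
  [0.0085,0.03,0,0,0,-0.00055],
  [0.0085,0.02,0,0,0,-0.00055],
  [0.0085,0.01,0,0.00093,0,-0.00055],
])

```text
t: 14.2
eef_pos: [0.5189, 0.2517, 0.0901]
tcp_rot: [-0.017, 1.0, 0.0, -0.0]
ft_force: [1.2, 0.4, -6.1]
gripper_width: 0.0156
grip_force: 60.0
```

Run:
```python
from h import *
lean();lean();lean();lean()
go([.518,.2498,.088],92)
O,S=slide();p,d=snapshot("side");np.savez("pics/side3.npz",p=p,d=d)
cv2.imwrite("pics/c3.png",cv2.resize(p[60:235,170:370],(686,600))[:,:,::-1])
```

```text
t 14.25 car -5.5 -8.3 -6.7 188 41 slope x,y mrad [1.98 1.08] z0 7.33 std 1.39 405 O [0.6108 0.2549 0.0495] tooly 0.01
t 14.3 car -6.0 -8.4 -7.5 185 41 slope x,y mrad [-0.29  0.16] z0 7.2 std 1.43 404 O [0.6108 0.255  0.0495] tooly -0.78
t 14.35 car -5.4 -7.8 -7.4 186 37 slope x,y mrad [-4.31  0.53] z0 7.25 std 1.45 405 O [0.6108 0.255  0.0495] tooly -0.29
t 14.4 car -5.4 -7.5 -7.6 182 35 slope x,y mrad [5.51 1.43] z0 7.54 std 1.43 406 O [0.6109 0.255  0.0495] tooly -0.05
t 14.4 p [0.5189 0.2518 0.0901] shift shares [ 0.025 -0.049  0.053] turn shares [ 1.e-05  1.e-05 -5.e-05] tool y/x tilt mrad [ 0.06 -0.03] ft [-0.3  0.  -5.3] [ 0.    0.52 -0.03] grip 60.0 0.0159
```

View pics/c3.png

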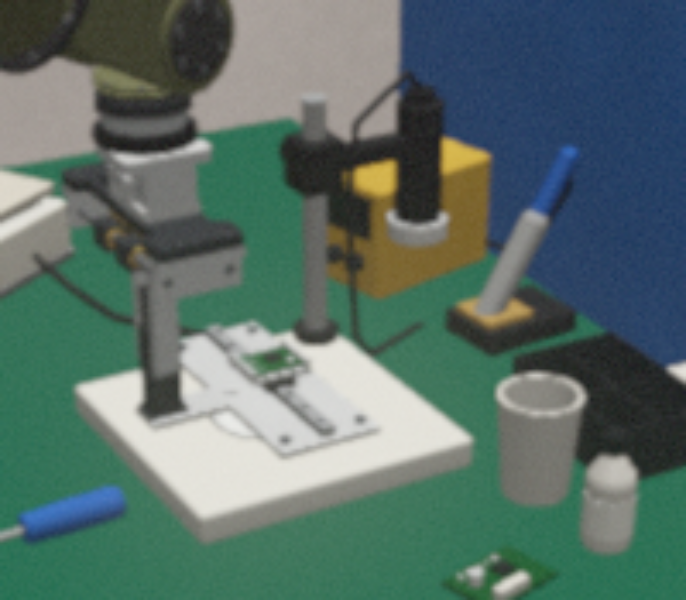

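The slide hangs over the base with the carriage near the middle. Next come small corrections and the 3 s hold.

Request:
move_arm([
  [0.005,-0.01,0,0,0,0],
  [0.005,-0.01,0,0,0,0],
  [0.005,-0.01,0,0,0,0],
  [0.005,-0.01,0,0,0,0],
  [0.005,-0.01,0,0,0,0],
])

```text
t: 14.87
eef_pos: [0.518, 0.2497, 0.0901]
tcp_rot: [-0.017, 1.0, 0.0, 0.0]
ft_force: [-0.7, 0.6, -6.4]
gripper_width: 0.0154
grip_force: 60.0
```

Request:
move_arm([
  [0,0,0,0,0,0],
  [0,0,0,0,0,0],
  [0,0,0,0,0,0],
  [0,0,0,0,0,0],
  [0,0,0,0,0,0],
])

```text
t: 15.28
eef_pos: [0.518, 0.2498, 0.0901]
tcp_rot: [-0.017, 1.0, 0.0, 0.0]
ft_force: [-0.3, -0.0, -6.4]
gripper_width: 0.0158
grip_force: 60.0
```

Request:
move_arm([
  [0,0,0,0,0,0],
  [0,0,0,0,0,0],
  [0,0,0,0,0,0],
  [0,0,0,0,0,0],
  [0,0,0,0,0,0],
])

```text
t: 15.7
eef_pos: [0.518, 0.2497, 0.0901]
tcp_rot: [-0.017, 1.0, 0.0, -0.0]
ft_force: [-0.1, 0.1, -5.1]
gripper_width: 0.0156
grip_force: 60.0
```

Run:
```python
from h import *
lean();lean();car(2,n="top")
go([.518,.2498,.088],92)
```

```text
t 15.75 car -1.5 -4.3 -0.9 185 38 slope x,y mrad [-3.2   0.38] z0 7.32 std 1.4 407 O [0.6099 0.2529 0.0495] tooly 0.05
t 15.8 car -2.0 -4.1 -3.1 180 35 slope x,y mrad [-0.96  1.44] z0 7.45 std 1.48 403 O [0.6099 0.2529 0.0495] tooly 0.04
t 15.8 car 0.2 -0.1 0.4 509 256 O [0.6099 0.2529 0.0495] S_yz mrad 0.07
t 15.85 car 0.3 -0.3 0.5 507 257 O [0.6099 0.2529 0.0495] S_yz mrad 0.06
t 15.9 p [0.518  0.2497 0.0901] shift shares [-0.001  0.001  0.052] turn shares [ 1.e-05 -0.e+00 -6.e-05] tool y/x tilt mrad [0.07 0.03] ft [-0.7 -0.5 -5.9] [-0.02  0.5   0.03] grip 60.0 0.016
```

The top view is unobstructed here and reads +0.3 mm, with the carriage still. I'll finish the hold.

Request:
move_arm([
  [0,0,0,0,0,0],
  [0,0,0,0,0,0],
  [0,0,0,0,0,0],
  [0,0,0,0,0,0],
  [0,0,0,0,0,0],
])

```text
t: 16.32
eef_pos: [0.518, 0.2498, 0.0901]
tcp_rot: [-0.017, 1.0, 0.0, -0.0]
ft_force: [-0.4, -0.4, -5.7]
gripper_width: 0.0155
grip_force: 60.0
```

Request:
move_arm([
  [0,0,0,0,0,0],
  [0,0,0,0,0,0],
  [0,0,0,0,0,0],
  [0,0,0,0,0,0],
  [0,0,0,0,0,0],
])

```text
t: 16.73
eef_pos: [0.518, 0.2498, 0.0901]
tcp_rot: [-0.017, 1.0, 0.0, 0.0]
ft_force: [0.6, -0.6, -6.7]
gripper_width: 0.016
grip_force: 60.0
```

Request:
move_arm([
  [0,0,0,0,0,0],
  [0,0,0,0,0,0],
  [0,0,0,0,0,0],
  [0,0,0,0,0,0],
  [0,0,0,0,0,0],
])

```text
t: 17.15
eef_pos: [0.518, 0.2497, 0.0901]
tcp_rot: [-0.017, 1.0, 0.0, 0.0]
ft_force: [0.1, 0.3, -6.9]
gripper_width: 0.0156
grip_force: 60.0
```

Request:
move_arm([
  [0,0,0,0,0,0],
  [0,0,0,0,0,0],
  [0,0,0,0,0,0],
  [0,0,0,0,0,0],
  [0,0,0,0,0,0],
])

```text
t: 17.57
eef_pos: [0.518, 0.2497, 0.0901]
tcp_rot: [-0.017, 1.0, 0.0, -0.0]
ft_force: [-1.0, 0.6, -6.5]
gripper_width: 0.0155
grip_force: 60.0
```

Request:
move_arm([
  [0,0,0,0,0,0],
  [0,0,0,0,0,0],
  [0,0,0,0,0,0],
  [0,0,0,0,0,0],
  [0,0,0,0,0,0],
])

```text
t: 17.98
eef_pos: [0.518, 0.2497, 0.0901]
tcp_rot: [-0.017, 1.0, 0.0, -0.0]
ft_force: [-0.2, -0.1, -5.4]
gripper_width: 0.0158
grip_force: 60.0
```

Request:
move_arm([
  [0,0,0,0,0,0],
  [0,0,0,0,0,0],
  [0,0,0,0,0,0],
  [0,0,0,0,0,0],
  [0,0,0,0,0,0],
])

```text
t: 18.4
eef_pos: [0.518, 0.2497, 0.0901]
tcp_rot: [-0.017, 1.0, 0.0, -0.0]
ft_force: [-0.2, 0.7, -6.1]
gripper_width: 0.0159
grip_force: 60.0
```

Request:
move_arm([
  [0,0,0,0,0,0],
  [0,0,0,0,0,0],
  [0,0,0,0,0,0],
  [0,0,0,0,0,0],
  [0,0,0,0,0,0],
])

```text
t: 18.82
eef_pos: [0.518, 0.2497, 0.0901]
tcp_rot: [-0.017, 1.0, 0.0, 0.0]
ft_force: [0.4, 0.5, -6.7]
gripper_width: 0.0156
grip_force: 60.0
```

Request:
move_arm([
  [0,0,0,0,0,0],
  [0,0,0,0,0,0],
  [0,0,0,0,0,0],
  [0,0,0,0,0,0],
  [0,0,0,0,0,0],
])

```text
t: 19.23
eef_pos: [0.518, 0.2497, 0.0901]
tcp_rot: [-0.017, 1.0, 0.0, -0.0]
ft_force: [0.0, -1.0, -6.2]
gripper_width: 0.0157
grip_force: 60.0
```

Run:
```python
from h import *
car(2,n="top")
p,d=snapshot("top");W=cloud("top",d);O,S=slide();Z=W[...,2]
hsv=cv2.cvtColor(p,cv2.COLOR_RGB2HSV)
m=(hsv[...,1]<60)&(Z>.026)&(Z<.035)&(np.hypot(W[...,0]-.61,W[...,1]-.253)<.18);print("base",rect(W,m),np.median(Z[m]))
m=(hsv[...,1]<60)&(Z>.05)&(Z<.062)&(W[...,0]>.56)&(W[...,0]<.67)&(abs(W[...,1]-.253)<.12);print("plate",rect(W,m),np.median(Z[m]))
```

```text
t 19.23 car 0.3 -0.0 0.5 508 258 O [0.6099 0.2529 0.0495] S_yz mrad 0.09
t 19.28 car 0.5 0.2 0.6 501 253 O [0.6099 0.2529 0.0495] S_yz mrad 0.03
base ((619.4493408203125, 255.10459899902344), (254.18942260742188, 237.80821228027344), 1.7848454713821411) 0.030341792224480024
plate ((611.591552734375, 235.9578399658203), (87.2115707397461, 174.989990234375), 1.8106664419174194) 0.055705203356131494
```

Request:
move_arm([
  [0,0,0.03,0,0,0],
  [0,0,0.06,0,0,0],
  [0,0,0.07,0,0,0],
  [0,0,0.07,0,0,0],
  [0,0,0.06,0,0,0],
])

```text
t: 19.8
eef_pos: [0.5179, 0.2497, 0.078]
tcp_rot: [-0.017, 1.0, -0.0, -0.0]
ft_force: [-0.1, -0.6, -5.1]
gripper_width: 0.0158
grip_force: 60.0
```

Request:
move_arm([
  [0,0,0.05,0,0,0],
  [0,0,0.04,0,0,0],
  [0,0,0.03,0,0,0],
  [0,0,0.02,0,0,0],
  [0,0,0.01,0,0,0],
])

```text
t: 20.22
eef_pos: [0.518, 0.2497, 0.0724]
tcp_rot: [-0.017, 1.0, 0.0, 0.0]
ft_force: [-0.9, 1.1, -6.1]
gripper_width: 0.0157
grip_force: 60.0
```

Request:
move_arm([
  [0,0,0.01,0,0,0],
  [0,0,0.01,0,0,0],
  [0,0,0.01,0,0,0],
  [0,0,0,0,0,0],
  [0,0,0,0,0,0],
])

```text
t: 20.63
eef_pos: [0.518, 0.2497, 0.0713]
tcp_rot: [-0.017, 1.0, 0.0, 0.0]
ft_force: [-0.3, -0.3, -7.1]
gripper_width: 0.016
grip_force: 60.0
```

Run:
```python
from h import *
car(2,n="top"); go([.518,.2498,.0706],92)
```

```text
t 20.63 car 0.3 -0.2 0.7 485 247 O [0.6099 0.2529 0.0307] S_yz mrad 0.07
t 20.68 car 0.2 -0.2 0.8 495 246 O [0.61   0.2529 0.0307] S_yz mrad 0.07
t 20.73 p [0.518  0.2498 0.0713] shift shares [0.    0.001 0.019] turn shares [ 2.e-05  1.e-05 -6.e-05] tool y/x tilt mrad [ 0.15 -0.06] ft [-0.4 -0.2 -5.1] [0.   0.55 0.03] grip 60.0 0.0159
```

Request:
move_arm([
  [0,0,0.01,0,0,0],
  [0,0,0.01,0,0,0],
  [0,0,0,0,0,0],
  [0,0,0,0,0,0],
])

```text
t: 21.07
eef_pos: [0.5181, 0.2498, 0.0707]
tcp_rot: [-0.017, 1.0, 0.0, 0.0]
ft_force: [-2.5, -0.3, -2.6]
gripper_width: 0.0156
grip_force: 60.0
```

Request:
move_arm([
  [0,0,0.005,0,0,0],
  [0,0,0.005,0,0,0],
  [0,0,0,0,0,0],
  [0,0,0,0,0,0],
])

```text
t: 21.4
eef_pos: [0.5181, 0.2498, 0.0706]
tcp_rot: [-0.017, 1.0, 0.0, 0.0]
ft_force: [-4.4, -1.6, 2.8]
gripper_width: 0.0156
grip_force: 60.0
```

Run:
```python
from h import *
car(2,n="top"); go([.518,.2498,.0706],92)
```

```text
t 21.4 car 0.2 -0.2 0.3 494 243 O [0.61   0.253  0.0301] S_yz mrad 0.21
t 21.45 car 0.1 -0.4 0.4 492 244 O [0.61   0.253  0.0301] S_yz mrad 0.26
t 21.5 p [0.5181 0.2498 0.0706] shift shares [ 0.002 -0.     0.001] turn shares [ 4.e-05  7.e-05 -5.e-05] tool y/x tilt mrad [ 0.23 -0.43] ft [-5.6 -1.5  3. ] [-0.23  0.95 -0.02] grip 60.0 0.0157
```

The slide has landed with a light preload. I'll relax it, ease the grip force, then open.

Request:
move_arm([
  [0,0,-0.005,0,0,0],
  [0,0,0,0,0,0],
  [0,0,0,0,0,0],
], grip_force=20)

```text
t: 21.75
eef_pos: [0.5181, 0.2498, 0.0706]
tcp_rot: [-0.017, 1.0, 0.0, 0.0]
ft_force: [-5.5, -0.5, 4.3]
gripper_width: 0.0159
grip_force: 20.0
```

Request:
move_arm([
  [0,0,0,0,0,0],
  [0,0,0,0,0,0],
  [0,0,0,0,0,0],
], grip_force=5)

```text
t: 22.0
eef_pos: [0.5181, 0.2498, 0.0706]
tcp_rot: [-0.017, 1.0, 0.0, 0.0]
ft_force: [-5.5, -1.5, 4.4]
gripper_width: 0.0161
grip_force: 5.0
```

Request:
move_arm([
  [0,0,0,0,0,0],
  [0,0,0,0,0,0],
  [0,0,0,0,0,0],
  [0,0,0,0,0,0],
  [0,0,0,0,0,0],
], hand=-0.2)

```text
t: 22.42
eef_pos: [0.5181, 0.2498, 0.0703]
tcp_rot: [-0.017, 1.0, 0.0, 0.0]
ft_force: [-0.4, 0.6, 0.3]
gripper_width: 0.0461
grip_force: 0.0
```

Request:
move_arm([
  [0,0,0,0,0,0],
  [0,0,0,0,0,0],
  [0,0,0,0,0,0],
  [0,0,0,0,0,0],
  [0,0,0,0,0,0],
])

```text
t: 22.83
eef_pos: [0.518, 0.2497, 0.0703]
tcp_rot: [-0.017, 1.0, 0.0, -0.0]
ft_force: [0.1, -0.1, 0.8]
gripper_width: 0.0564
grip_force: 0.0
```

Run:
```python
from h import *
car(2,n="top"); go([.518,.2498,.2],92)
p,d=snapshot("side");cv2.imwrite("pics/c4.png",cv2.resize(p[60:235,170:370],(686,600))[:,:,::-1])
```

```text
t 22.83 car 0.3 -0.1 0.6 494 243 O [0.6099 0.2529 0.0297] S_yz mrad 0.09
t 22.88 car 0.3 -0.2 0.6 495 244 O [0.6099 0.2529 0.0297] S_yz mrad 0.08
t 22.93 p [0.518  0.2497 0.0703] shift shares [-1.000e-03  2.000e-03 -3.243e+00] turn shares [ 1.e-05 -1.e-05 -6.e-05] tool y/x tilt mrad [0.07 0.05] ft [ 0.2 -0.4 -0. ] [ 0.05  0.03 -0.02] grip 0.0 0.0562
```

View pics/c4.png

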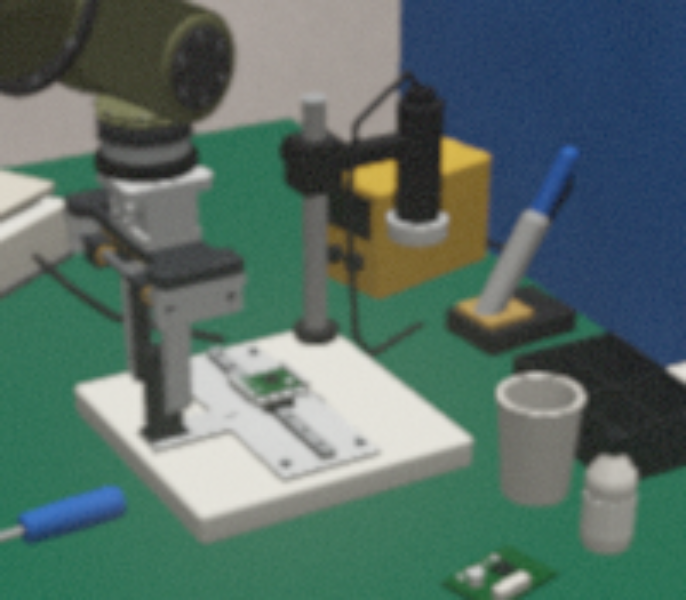

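The slide rests flat on the base and the fingers are open around the grip. I'll retreat straight up.

Request:
move_arm([
  [0,0,-0.3,0,0,0],
  [0,0,-0.6,0,0,0],
  [0,0,-0.7,0,0,0],
  [0,0,-0.7,0,0,0],
  [0,0,-0.5,0,0,0],
])

```text
t: 23.4
eef_pos: [0.5184, 0.2499, 0.1859]
tcp_rot: [-0.017, 1.0, 0.001, 0.001]
ft_force: [-0.2, -0.1, 0.1]
gripper_width: 0.0566
grip_force: 0.0
```

Request:
move_arm([
  [0,0,0,0,0,0],
  [0,0,0,0,0,0],
  [0,0,0,0,0,0],
  [0,0,0,0,0,0],
])

```text
t: 23.73
eef_pos: [0.5175, 0.2495, 0.1813]
tcp_rot: [-0.017, 1.0, -0.0, -0.001]
ft_force: [0.2, -1.1, -0.4]
gripper_width: 0.056
grip_force: 0.0
```

Run:
```python
from h import *
O=np.array([.61,.253,.03])
for i in range(2): print(carriage("top",O,Rz(2)))
p,d=snapshot("top");W=cloud("top",d);Z=W[...,2];hsv=cv2.cvtColor(p,cv2.COLOR_RGB2HSV)
m=(hsv[...,1]<60)&(Z>.0335)&(Z<.04)&(abs(W[...,0]-.61)<.06)&(abs(W[...,1]-.253)<.13);print("plate",rect(W,m),np.median(Z[m]));go([.518,.25,.18],92)
from station import ticket
print(ticket.close_job())
```

```text
[np.float64(-0.4), np.float64(-5.6), np.float64(-2.4), 232, 94]
[np.float64(-0.6), np.float64(-5.0), np.float64(-2.5), 228, 95]
plate ((609.7532958984375, 252.0072021484375), (119.42703247070312, 228.98654174804688), 1.0377936363220215) 0.036380146111299694
t 23.88 p [0.5177 0.2496 0.1815] shift shares [-0.007  0.009  0.038] turn shares [-7.0e-05 -2.2e-04 -7.0e-05] tool y/x tilt mrad [-0.44  1.36] ft [ 0.5  0.2 -0.3] [0.04 0.03 0.06] grip 0.0 0.0563
the job is handed in; nothing more can be done
None
```

The job is handed in at about 24 s with no verdict returned: by my measurements the slide lies flat and released near the middle of the base, with the carriage at rest within about 3 mm of the rail's middle, gripped at 60 N (the gripper's stated limit) instead of the 80 N in the text.

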